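# Screw down the loose lid of a specimen jar and put the jar away

## Task

The jar standing on the yellow pad has a loose lid. Stand it in the black jar holder and let go, then, with the jar held in there, take the lid again and screw it down clockwise until it stops tight. Finally stand the jar upright on the green disc in the grey carrier and let go, leaving the other jars where they are.

Things in the scene. Friction and masses are not known exactly. Their poses are not given: they have to be found in the camera images.
- jar_foot (a point): centre of the underside of the loose-lidded jar, a loose clear jar of about 230 g with murky contents and a yellow screw lid, 73 mm in diameter and 123 mm tall (z is its upward axis). It starts upright on the yellow pad. The body is too wide for most grippers: hold the jar by its lid.
- lid_center (a point): centre of that jar's yellow lid, half-way up it. The lid is 64 mm in diameter and 18 mm tall, so it reaches 9 mm above and below this point (114 mm above the foot when tight, up to 3 mm more when loose). Directly below the lid the jar's shoulder widens: keep fingertips less than 10 mm below this point. The jar can be lifted by the lid; the lid never comes off.
- jar_lid (a joint): how far the lid is unscrewed, rad: 0 is tight at its stop, growing anticlockwise seen from above; it starts between 2.0 and 2.8. Turning clockwise seen from above closes it; it sinks 1 mm per radian. It turns with 0.04 N m of friction (0.06 when turned at 1 rad/s) and stays where it is left.
- holder_floor (a point): centre of the red rubber floor in the black jar holder, a fixed round cup (84 mm inside, 98 mm outside) on a 112 mm aluminium plate. The floor is 12 mm above the table, the rim 22 mm above the floor. The rubber keeps a standing jar from turning while its lid is screwed, better with a light press of some newtons down on the lid; pulling up lets the jar slip round, as does turning past the stop.
- green_disc_top (a point): centre of the upper face of a fixed green disc, 74 mm across, which marks the empty place in the grey carrier. This face is 9 mm above the table.
- carrier: fixed grey tray, 290 mm (its x) by 102 mm (its y) and 28 mm high with a grip tab at each end; origin at the centre of its underside. Three square places of 89 mm by 90 mm in a row along its x, their centres 95 mm apart; two hold other jars, the third the green disc. Lower jars with the fingers closing along the tray's y.
- log_pad: fixed yellow pad, 210 x 150 x 11 mm, on which the jar starts; origin at the centre of its underside.
- jar_a: another closed jar, same size, standing in the carrier; origin at the centre of its underside. Leave it alone.
- jar_b: another closed jar, same size, standing in the carrier; origin at the centre of its underside. Leave it alone.
- jar_t08: another closed jar at the back of the table, same size; origin at the centre of its underside. Leave it alone.
- jar_t10: another closed jar behind the holder, same size; origin at the centre of its underside. Leave it alone.
- jar_t12: another closed jar at the back of the table, same size; origin at the centre of its underside. Leave it alone.
There are look-alikes about, which are no part of the job. Leave any red or turquoise look-alike of the part that bears jar_foot alone.

How it is judged:
On the way, in this order (a step that is already met when the one before it is completed fails the run):
1. the jar stands in the holder, let go, its lid still loose (more than 1.2 rad) (distance between jar_foot and holder_floor below 0.01 m and angle between jar_foot's own z axis and vertical below 0.06 rad and contact force between the fingers and jar below 0.2 N and value of joint jar_lid above 1.2 rad), for 0.2 s.
2. the lid is screwed down to its stop (within 0.06 rad) with the jar standing in the holder (distance between jar_foot and holder_floor below 0.012 m and value of joint jar_lid below 0.06 rad), for 0.2 s.
At the end, for the whole second after the job is handed in: The jar stands upright (within 0.06 rad), at rest and let go, on the green disc in the carrier (within 12 mm of its centre and 4 mm of its height), with its lid tight at its stop (within 0.08 rad) (value of joint jar_lid below 0.08 rad and horizontal distance between jar_foot and green_disc_top below 0.012 m and z of jar_foot in the frame of green_disc_top below 0.004 m and angle between jar_foot's own z axis and vertical below 0.06 rad and linear speed of jar below 0.02 m/s and contact force between the fingers and jar below 0.2 N); the robot touches nothing.
It fails at once if another jar is shifted by more than 15 mm or tipped (distance of any of jar_a, jar_b, jar_t08, jar_t10, jar_t12 from where it was at the start of the episode above 0.015 m).
It fails at once if the loose-lidded jar is tipped by more than 0.6 rad (angle between jar_foot's own z axis and vertical above 0.6 rad).
It also fails if it takes over 64 s, if anything falls off the work surface, if the arm or the gripper's body presses on something with over 40 N, if the wrist force passes 120 N, or if a joint passes its speed limit or range.

## Robot

A 7-joint arm with a two-finger parallel gripper is mounted at the origin on a cart in front of the work surface, level with it; the furniture and walls round the work are solid. World frame = base frame: x ahead of the robot, y to its left, z up, the work surface at z = 0. Lengths are in m, angles in rad, forces in N, time in s.
With the tool pointing down it reaches from about 0.4 to 0.85 m from the base axis. Payload 10.4 kg.
Tool frame: the origin (TCP) lies at the very end of the fingers, on their centre line; the grasp point (between the pads) lies 19 mm behind it; y points along the fingers, z is the direction in which the jaws open and shut, and the axes are right-handed (so a half turn about y gives the same grasp; the last joint's range is limited). The gripper opens to 85 mm and grips with 20 to 120 N. Pads are 22 mm wide; open, the fingers measure 114 mm over their backs; the gripper's body (76 mm by 85 mm) begins 54 mm behind the grasp point. The pads swing forward as they close: fully open they stand 13 mm farther back than shut.
Start: joints at [1.172, 0.332, -0.065, 1.46, 0.022, 1.35, -0.088], TCP at [0.229, -0.581, 0.231] pointing down, gripper open.
Joint ranges: [-2.6, 2.6], [-0.5, 2.12], [-1.47, 1.34], [0.16, 2.42], [-1.27, 4.41], [0.06, 2.06], [-2.6, 2.6]. Speed limits (rad/s): [2.22, 2.22, 2.79, 2.79, 3.14, 3.14, 3.14].

## Interface

Orientations are given as a unit quaternion [x, y, z, w].
In Python, from workcell import manip gives the robot as it stands.
- The arm moves only by the tool arm_command, never from a script. Its argument "commands" is a list that holds one entry, the list of rows, each a list of 6 numbers: the shift along the world's x, y, z in cm, then the turn, a rotation vector about the world's x, y, z in degrees. A call has 1 to 20 rows; each row is the pose to reach, as a shift and turn from the pose commanded when the call began; what a row does not reach only later rows make up. A row lasts 1/10 s, in which the tool goes at most 50 mm and 8.59 degrees, less where a joint would pass 70% of its speed; a pose out of reach is approached as far as the arm can. A call with a gripper value outside its range is refused whole. "claw" is the finger opening in cm, from 0 to 8.54, set as the call begins (left out, the last holds). The fingers move at their own pace and stop on an object; "newtons" is the grip in N (left out, the last holds). Time passes only in rows, so rows that repeat a pose let the fingers close. It gives the time, the measured TCP pose, the force and the opening at its end, in the units of the state.
- manip.get_obs(): the state, without advancing time (a new reading comes with each control period).
- manip.camera(name): name is "scene" or "side" or "wrist"; returns a dict with "pixels" (400x640x3 uint8, blue, green, red), "depth" (400x640 float32, m along the optical axis (not along the pixel's ray), 0 where there is no reading), "K" (3x3 intrinsics, pixels), "rvec" (rotation vector, rad) and "tvec" (3), from world to camera coordinates, as OpenCV has them. Camera axes: x right, y down, z forward; pixel columns grow to the right and rows downward; lengths in m; the calibration is good to about 2 mm. A picture is of the moment at which its call begins.
- manip.hand_in(): hands the job in, once; it reports no verdict.
Trained networks look in the newest picture that a camera, given by its name, has taken for a name from the list of things; names that differ only in an ending like _2 or _b are one class to them, and where a whole thing is asked for, a point or a joint stands for the part that bears it (a point fixed in the world has none). Each returns a list of dicts, best first, with "p" (0 to 1); they miss things now and then, are a little off and sometimes report something else, mostly with a low value. They report only what shows in the picture. A call takes as long as a camera call. They do not tell look-alikes from the thing itself.
- manip.masks_of(camera, thing): "mask" (400x640 bool, what is visible of it) and "bbox" ([left, top, right, bottom] in pixels, round what is visible of it).
The state is a dict: "clock": time; "joint_pos": joint angles; "joint_velocities": joint speeds; "tau": joint torques, N m; "position": TCP position; "ee_rot": TCP orientation; "ft_force": force on the tool from outside, world axes, zero at the start; "torque": the same for the moment, N m; "grip_width": opening from 0.0 (shut) to 1.0 (fully open).
Only numpy, scipy, OpenCV 4.12 (cv2) and the standard library are available. Lean on these libraries where they do the work, as an engineer would, in place of code of your own. Each camera call takes 0.05 s, during which the arm holds its last target.

## Working session

There is one attempt and no reset: what is moved stays moved. The work goes in short steps, Python scripts to look and compute and a tool call to move; the robot and the scene stay as the last step left them, time stands still between calls to the robot, and variables do not carry over. Pictures are saved under pics/ and viewed, and the job is handed in when it is done.

Besides the shell and the picture viewer there is one more tool, called as name(argument=value, ...), one argument or row to a line, values as JSON. arm_command: Moves the arm, as the interface text tells. Its arguments: {"type":"object","properties":{"commands":{"type":"array"},"claw":{"type":"number"},"newtons":{"type":"number"}},"required":["commands"]}

```bash
mkdir -p pics; ls; cat > h.py <<'E'
import numpy as np, cv2
from workcell import manip
def shot(n,f=None):
    c=manip.camera(n); 
    if f: cv2.imwrite('pics/'+f,c['pixels'])
    return c
def w(c,u,v,d):
    R=cv2.Rodrigues(np.array(c['rvec'],float))[0]
    K=np.array(c['K']); 
    p=np.stack([(np.asarray(u)-K[0,2])/K[0,0]*d,(np.asarray(v)-K[1,2])/K[1,1]*d,np.asarray(d)],-1)
    return (p-np.array(c['tvec']).ravel())@R
def cloud(c,m):
    v,u=np.nonzero(m&(c['depth']>0)); return w(c,u,v,c['depth'][v,u])
def proj(c,P): return cv2.projectPoints(np.array(P,float).reshape(-1,3),np.array(c['rvec'],float),np.array(c['tvec'],float),np.array(c['K'],float),None)[0].reshape(-1,2)
E
python3 - <<'E'
from h import *
np.set_printoptions(precision=4,suppress=True)
o=manip.get_obs(); print(o)
for n in ['scene','side','wrist']:
    c=shot(n,n+'0.png')
    for t in ['jar_foot','lid_center','jar_lid','carrier','log_pad','jar_a','jar_t08','green_disc_top','holder_floor']:
        try:r=manip.masks_of(n,t)
        except Exception as e: print(n,t,e);continue
        for d in r:
            P=cloud(c,d['mask']); print(n,t,round(d['p'],2),d['bbox'],np.median(P,0) if len(P) else None, d['mask'].sum())
E
```

```text
pics
{'clock': 0.0, 'joint_pos': array([ 1.1724,  0.3329, -0.0647,  1.461 ,  0.0216,  1.3499, -0.0885]), 'joint_velocities': array([-0.0011, -0.0003, -0.0003, -0.0007,  0.0013, -0.0003, -0.0006]), 'tau': array([ -0.0007, -62.5442,   0.0485, -39.1609,   0.016 ,   0.0098,
         0.    ]), 'position': array([ 0.2292, -0.581 ,  0.2305]), 'ee_rot': array([-0.1322,  0.6952, -0.6941,  0.132 ]), 'ft_force': array([-0.8291,  0.5542,  0.2947]), 'torque': array([ 0.0124, -0.0082, -0.0201]), 'grip_width': 1.004309820525942}
scene jar_foot 0.89 [338.6, 131.7, 368.2, 185.4] [ 0.5405 -0.1924  0.0974] 1183
scene jar_foot 0.8 [413.0, 156.3, 443.9, 206.6] [ 0.3561 -0.2502  0.0891] 1365
scene jar_foot 0.17 [242.0, 140.9, 272.9, 194.8] [ 0.7004 -0.0107  0.091 ] 1207
scene lid_center 0.82 [415.8, 157.3, 442.4, 181.6] [ 0.3626 -0.2651  0.1224] 499
scene lid_center 0.79 [340.5, 131.0, 363.9, 152.1] [ 0.5521 -0.205   0.1319] 432
scene lid_center 0.58 [390.3, 104.7, 416.3, 125.9] [ 0.528  -0.3818  0.1217] 405
scene lid_center 0.56 [226.3, 271.0, 265.8, 324.9] [0.4359 0.2612 0.1054] 1772
scene jar_lid 0.76 
[... 1847 characters left out ...]
 0.1234] 385
side jar_lid 0.55 [358.4, 126.9, 377.6, 143.5] [ 0.5302 -0.3746  0.1234] 265
side carrier 0.82 [191.4, 290.0, 343.2, 374.3] [0.5359 0.2724 0.0194] 3559
side jar_a 0.93 [201.7, 263.9, 243.5, 325.5] [0.624  0.2646 0.0989] 2021
side jar_a 0.81 [289.4, 293.0, 326.1, 357.2] [0.4441 0.2731 0.1026] 2200
side jar_t08 0.65 [237.1, 185.0, 265.7, 234.1] [ 0.6994 -0.0084  0.1039] 945
side jar_t08 0.57 [225.0, 203.7, 260.1, 259.7] [0.6911 0.0847 0.0875] 1430
side jar_t08 0.57 [256.0, 168.6, 287.3, 211.8] [ 0.6963 -0.09    0.0934] 998
side green_disc_top 0.82 [248.3, 311.6, 281.6, 340.1] [0.5472 0.2495 0.0102] 844
side holder_floor 0.98 [292.1, 235.6, 344.4, 279.7] [0.5166 0.0332 0.0138] 1769
```

View pics/scene0.png

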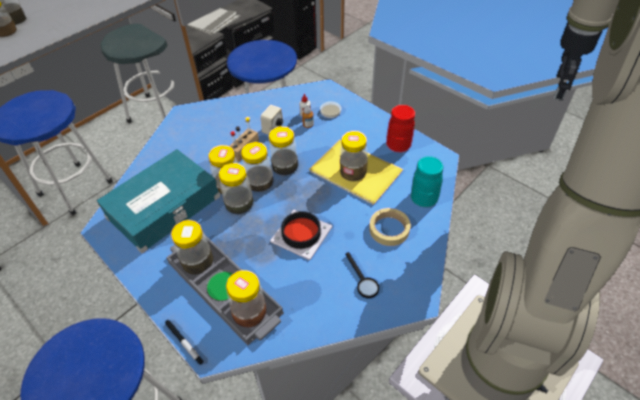

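View pics/side0.png

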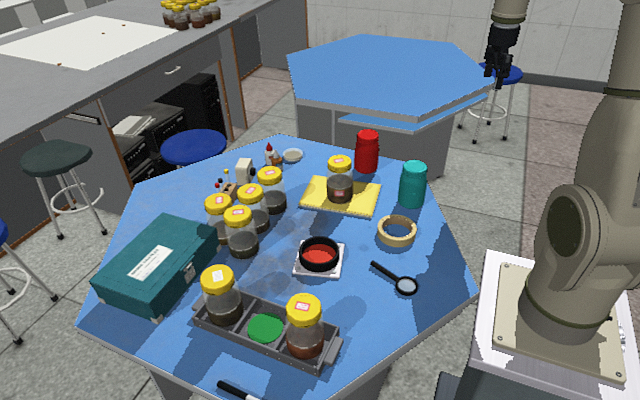

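```bash
python3 - <<'E'
import cv2,numpy as np
a=cv2.imread('pics/scene0.png')[95:260,250:460];b=cv2.imread('pics/side0.png')[120:285,270:480]
cv2.imwrite('pics/crop0.png',cv2.resize(np.vstack([a,b])[:, :],None,fx=1.8,fy=1.8))
cv2.imwrite('pics/crop0.png',cv2.resize(np.hstack([a,b]),(798,314)))
E
```

```text
(no output)
```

View pics/crop0.png

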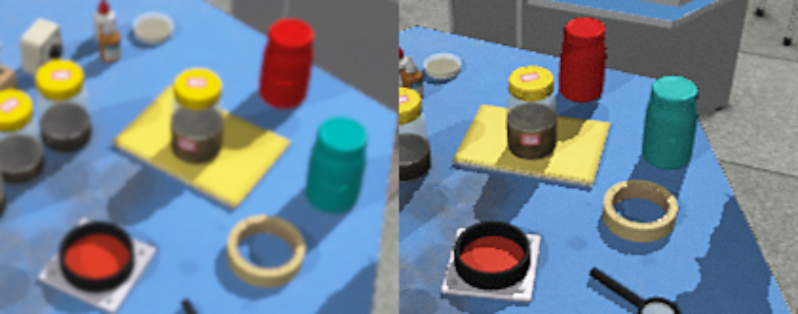

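The target is the clear jar with the yellow lid on the yellow pad (scene 353,155; side 340,178). It could be mistaken for the red one (scene 400,128), the turquoise one (427,181), the four back jars (222,155; 255,165; 281,150; 234,187) or the carrier jars (188,240; 244,297). The crop confirms it's the only one on the pad. The holder is at 301,231 and the green disc at 222,287.

```bash
cat >> h.py <<'E'
def lids(c):
    hsv=cv2.cvtColor(c['pixels'],cv2.COLOR_BGR2HSV)
    m=(cv2.inRange(hsv,(18,120,90),(35,255,255))>0)
    v,u=np.nonzero(m&(c['depth']>0)); P=w(c,u,v,c['depth'][v,u])
    return P,u,v
def fit(xy,r=None):
    from scipy.optimize import least_squares
    h=cv2.convexHull(xy.astype(np.float32)).reshape(-1,2)
    (x,y),R=cv2.minEnclosingCircle(xy.astype(np.float32))
    return x,y,R
E
python3 - <<'E'
from h import *
np.set_printoptions(precision=4,suppress=True)
for n in ['scene','side']:
    c=shot(n); P,u,v=lids(c)
    for a in [(0.545,-.2),(0.435,.265),(0.62,.26),(.7,-.01),(.69,.08),(.697,-.09),(.62,.02)]:
        k=(np.hypot(P[:,0]-a[0],P[:,1]-a[1])<.06)&(P[:,2]>.09)
        Q=P[k]
        if len(Q)<20: print(n,a,len(Q));continue
        zt=np.percentile(Q[:,2],90); T=Q[np.abs(Q[:,2]-zt)<.004]
        print(n,a,'ztop',np.median(T[:,2]),'circ',fit(T[:,:2]),'mean',T[:,:2].mean(0),len(T))
    for t in ['green_disc_top','holder_floor']:
        m=c['pixels'].astype(int); b,g,r=m[...,0],m[...,1],m[...,2]
        col=((g>90)&(r<70)&(b<90)) if t[0]=='g' else ((r>120)&(g<80)&(b<80))
        Q=cloud(c,col); a=(.54,.26) if t[0]=='g' else (.517,.032)
        Q=Q[(np.hypot(Q[:,0]-a[0],Q[:,1]-a[1])<.055)&(Q[:,2]<.025)]
        print(n,t,np.median(Q,0),fit(Q[:,:2]),len(Q))
    # pad,carrier, holder plate
    for t in ['carrier','log_pad','holder_floor']:
        for d in manip.masks_of(n,t)[:1]:
            Q=cloud(c,d['mask'])
            if t=='carrier': Q=Q[(Q[:,2]>.022)&(Q[:,2]<.034)]
            if t=='log_pad': Q=Q[(Q[:,2]>.005)&(Q[:,2]<.02)]
            if t=='holder_floor': 
                Q2=Q[(Q[:,2]>.03)&(Q[:,2]<.04)]; print(n,'rim',np.median(Q2[:,2]),fit(Q2[:,:2]))
                continue
            r=cv2.minAreaRect((Q[:,:2]*1000).astype(np.float32)); print(n,t,r)
E
```

```text
scene (0.545, -0.2) ztop 0.1327916204681065 circ (0.5557029247283936, -0.20848190784454346, 0.03246459364891052) mean [ 0.5536 -0.208 ] 241
scene (0.435, 0.265) ztop 0.1293094895789893 circ (0.45281827449798584, 0.25359222292900085, 0.03294258192181587) mean [0.4522 0.2534] 569
scene (0.62, 0.26) ztop 0.12948764689256165 circ (0.6389526724815369, 0.24844548106193542, 0.033717796206474304) mean [0.6392 0.2491] 409
scene (0.7, -0.01) ztop 0.12325494004920996 circ (0.7121871709823608, -0.0007277390104718506, 0.05482484772801399) mean [ 0.7178 -0.009 ] 338
scene (0.69, 0.08) ztop 0.12289848041300828 circ (0.7050821781158447, 0.06442252546548843, 0.033254265785217285) mean [0.7043 0.0661] 300
scene (0.697, -0.09) ztop 0.12323020810205955 circ (0.7070519924163818, -0.08546928316354752, 0.05581963062286377) mean [ 0.7124 -0.0944] 303
scene (0.62, 0.02) 0
scene green_disc_top [0.5571 0.259  0.0094] (0.5478392839431763, 0.2463414967060089, 0.03872418776154518) 459
scene holder_floor [0.5246 0.0214 0.0125] (0.5263699889183044, 0.021344240754842758, 0.039732106029987335) 539
scene carrier ((545
[... 1000 characters left out ...]
 (0.697, -0.09) ztop 0.12419420312677334 circ (0.7038387060165405, -0.08562549203634262, 0.05590704083442688) mean [ 0.7134 -0.0939] 284
side (0.62, 0.02) 0
side green_disc_top [0.5473 0.2511 0.0102] (0.5484104156494141, 0.24784640967845917, 0.037500955164432526) 792
side holder_floor [0.5235 0.0203 0.0134] (0.5244361162185669, 0.017276687547564507, 0.038010869175195694) 372
side carrier ((547.0606079101562, 248.5635528564453), (103.26422882080078, 324.7914123535156), 88.04751586914062)
side log_pad ((557.9320678710938, -228.09954833984375), (211.0866241455078, 156.98023986816406), 6.019548416137695)
side rim 0.03472623296716572 (0.5200924277305603, 0.024948377162218094, 0.05026521161198616)
```

```bash
python3 - <<'E'
from h import *
from scipy.spatial.transform import Rotation as R
o=manip.get_obs(); M=R.from_quat(o['ee_rot']).as_matrix(); print(M.round(3))
z=M[:,2]; print('closing yaw',np.degrees(np.arctan2(z[1],z[0])), o['position'])
c=shot('wrist','w0.png')
Rc=cv2.Rodrigues(np.array(c['rvec'],float))[0]; print('cam pos',-Rc.T@np.array(c['tvec']).ravel(), Rc.round(2))
E
```

```text
[[-0.93   0.     0.367]
 [-0.367 -0.    -0.93 ]
 [-0.    -1.     0.   ]]
closing yaw -68.46885883454652 [ 0.22940547 -0.58140214  0.23131725]
cam pos [ 0.29573452 -0.55487392  0.3741493 ] [[ 0.37 -0.93  0.  ]
 [-0.89 -0.35  0.29]
 [-0.27 -0.11 -0.96]]
```

arm_command(
  commands=[
    [[32.6,37.3,2,0,0,158],[32.6,37.3,2,0,0,158],[32.6,37.3,2,0,0,158],[32.6,37.3,2,0,0,158],[32.6,37.3,2,0,0,158],[32.6,37.3,2,0,0,158],[32.6,37.3,2,0,0,158],[32.6,37.3,2,0,0,158],[32.6,37.3,2,0,0,158],[32.6,37.3,2,0,0,158],[32.6,37.3,2,0,0,158],[32.6,37.3,2,0,0,158],[32.6,37.3,2,0,0,158],[32.6,37.3,2,0,0,158],[32.6,37.3,2,0,0,158],[32.6,37.3,2,0,0,158],[32.6,37.3,2,0,0,158],[32.6,37.3,2,0,0,158],[32.6,37.3,2,0,0,158],[32.6,37.3,2,0,0,158]],
  ],
  claw=8.54,
)

```text
clock: 3.95
position: [0.5554, -0.2085, 0.2513]
ee_rot: [-0.707, 0.003, -0.003, 0.707]
ft_force: [-0.1, 0.0, -0.7]
grip_width: 1.003
```

```bash
cat >> h.py <<'E'
def st():
    from scipy.spatial.transform import Rotation as R
    o=manip.get_obs(); M=R.from_quat(o['ee_rot']).as_matrix(); z=M[:,2]
    print('t',o['clock'],'p',np.round(o['position'],4),'yaw',round(np.degrees(np.arctan2(z[1],z[0])),1),'down',M[:,1].round(3),'q',np.round(o['joint_pos'],2),'F',np.round(o['ft_force'],1),'T',np.round(o['torque'],2),'w',round(o['grip_width'],3))
E
python3 - <<'E'
from h import *
st()
c=shot('wrist','w1.png'); P,u,v=lids(c)
k=P[:,2]>.09; Q=P[k]; zt=np.percentile(Q[:,2],90); T=Q[np.abs(Q[:,2]-zt)<.003]; print(zt,np.median(T[:,2]),fit(T[:,:2]),len(T))
E
```

```text
t 3.95 p [ 0.5554 -0.2085  0.2513] yaw 89.6 down [-0.  0. -1.] q [ 0.84  0.33 -0.7   1.49  0.21  1.4   1.7 ] F [-0.1  0.  -0.7] T [ 0.02 -0.05 -0.06] w 1.003
0.13294340204938798 0.13214909737037217 (0.5561011433601379, -0.21170158684253693, 0.032035280019044876) 4008
```

View pics/w1.png

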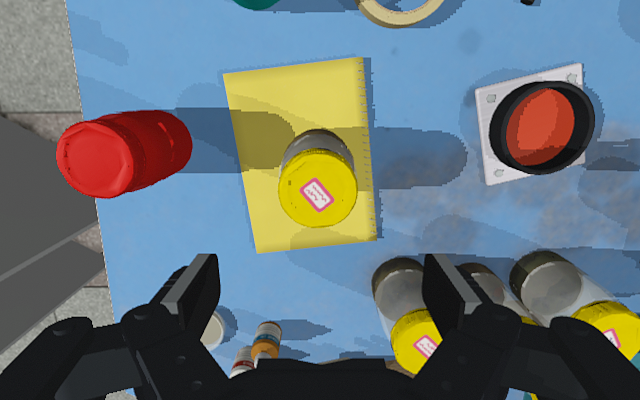

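```bash
python3 - <<'E'
from h import *
np.set_printoptions(precision=4,suppress=True)
c=shot('wrist'); d=c['depth']
m=(d>0)&(d<0.18); m[:240]=False
P=cloud(c,m); o=manip.get_obs()['position']; Q=P-o
for s in (-1,1):
    q=Q[(s*Q[:,1]>0.02)]; print(s,len(q),q.min(0),q.max(0)); low=q[q[:,2]<q[:,2].min()+.003]; print(np.percentile(q[:,2],[0.5,2,5]),low.mean(0))
    # pad face: nearest to center
    t=q[q[:,2]<q[:,2].min()+.03]; print(' inner',np.abs(t[:,1]).min(), ' x',t[:,0].min(),t[:,0].max())
# holder via wrist
Q=cloud(c,(d>0)); k=(np.hypot(Q[:,0]-.52,Q[:,1]-.025)<.055)
r=Q[k&(Q[:,2]>.030)&(Q[:,2]<.039)]; print('rim',np.median(r[:,2]),fit(r[:,:2]))
pl=Q[(np.hypot(Q[:,0]-.52,Q[:,1]-.025)<.2)]
g=c['pixels'].astype(int); b,gg,rr=g[...,0],g[...,1],g[...,2]
f=cloud(c,(rr>130)&(gg<110)&(b<90)); f=f[(np.hypot(f[:,0]-.52,f[:,1]-.025)<.05)&(f[:,2]<.02)]; print('floor',np.median(f,0),fit(f[:,:2]))
E
```

```text
-1 19169 [-0.0203 -0.0752  0.0123] [ 0.0108 -0.02    0.0927]
[0.0164 0.0213 0.0284] [-0.0022 -0.0431  0.0143]
 inner 0.04235944754471818  x -0.013678889618402357 0.00983661205408759
1 19057 [-0.0198  0.02    0.0123] [0.0123 0.0749 0.0925]
[0.0165 0.021  0.0284] [-0.0011  0.0424  0.0142]
 inner 0.04167018655228655  x -0.01275139827082894 0.010535312878883207
rim 0.03350719045074273 (0.5198867321014404, 0.02455521561205387, 0.049111489206552505)
floor [0.5159 0.0288 0.012 ] (0.519556999206543, 0.02887795865535736, 0.04002486914396286)
```

arm_command(
  commands=[
    [[0,-0.2,-4,0,0,0],[0,-0.2,-8,0,0,0],[0,-0.2,-10,0,0,0],[0,-0.2,-11.5,0,0,0],[0,-0.2,-12.7,0,0,0],[0,-0.2,-13.5,0,0,0],[0,-0.2,-13.7,0,0,0],[0,-0.2,-13.7,0,0,0]],
  ],
)

```text
clock: 4.85
position: [0.5557, -0.2105, 0.1148]
ee_rot: [0.707, -0.003, 0.003, -0.707]
ft_force: [0.0, -0.1, 0.4]
grip_width: 1.004
```

```bash
python3 - <<'E'
from h import *
st()
a=shot('side')['pixels'][120:230,290:450]; b=shot('scene')['pixels'][100:210,290:450]
cv2.imwrite('pics/g1.png',cv2.resize(np.hstack([a,b]),(800,275),interpolation=cv2.INTER_CUBIC)); cv2.imwrite('pics/w2.png',manip.camera('wrist')['pixels'])
E
```

```text
t 4.85 p [ 0.5557 -0.2105  0.1148] yaw 89.5 down [ 0.001 -0.    -1.   ] q [ 0.82  0.44 -0.66  1.66  0.29  1.15  1.64] F [ 0.  -0.1  0.4] T [-0.02  0.    0.  ] w 1.004
```

View pics/g1.png

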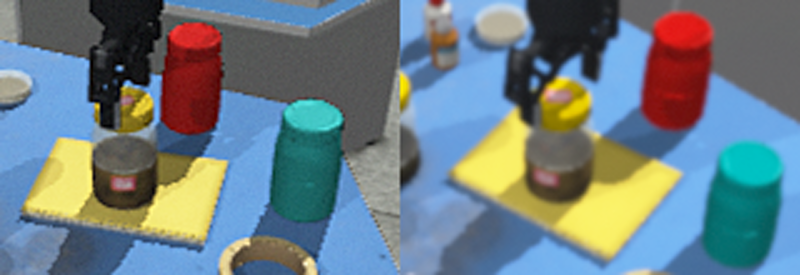

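View pics/w2.png

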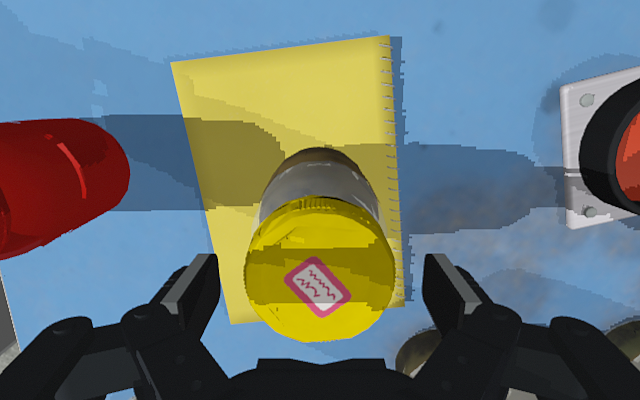

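The fingers sit symmetrically either side of the lid (lid centre 319,272; pads at 217 and 424). Closing now.

arm_command(
  commands=[
    [[0,0,0,0,0,0],[0,0,0,0,0,0],[0,0,0,0,0,0],[0,0,0,0,0,0],[0,0,0,0,0,0],[0,0,0,0,0,0],[0,0,0,0,0,0],[0,0,0,0,0,0]],
  ],
  claw=5.0,
  newtons=40,
)

```text
clock: 5.8
position: [0.5559, -0.2106, 0.115]
ee_rot: [0.707, -0.003, 0.003, -0.707]
ft_force: [-0.5, -0.0, 5.0]
grip_width: 0.731
```

```bash
python3 - <<'E'
from h import *
np.set_printoptions(precision=4,suppress=True)
st(); c=shot('wrist','w3.png'); d=c['depth']
m=(d>0)&(d<0.2); m[:200]=False
P=cloud(c,m); Q=P-manip.get_obs()['position']
hsv=cv2.cvtColor(c['pixels'],cv2.COLOR_BGR2HSV)
y=(hsv[...,1]>120)&(hsv[...,2]>60)
Pd=cloud(c,m&~y)-manip.get_obs()['position']
for s in (-1,1):
    q=Pd[(s*Pd[:,1]>0.028)&(abs(Pd[:,1])<.07)&(abs(Pd[:,0])<.02)]; print(np.percentile(q[:,2],[.2,1,3]))
P,u,v=lids(c); Q=P[(P[:,2]>.1)]; zt=np.percentile(Q[:,2],90); T=Q[abs(Q[:,2]-zt)<.003]; print(np.median(T[:,2]),fit(T[:,:2]))
E
```

```text
t 5.8 p [ 0.5559 -0.2106  0.115 ] yaw 89.5 down [ 0.001 -0.    -1.   ] q [ 0.82  0.44 -0.66  1.66  0.29  1.15  1.64] F [-0.5 -0.   5. ] T [-0.1   0.11  0.  ] w 0.731
[-0.021  -0.0147  0.0171]
[-0.0218 -0.0128  0.0177]
0.13194667899976115 (0.5542091131210327, -0.21408674120903015, 0.03622278943657875)
```

View pics/w3.png

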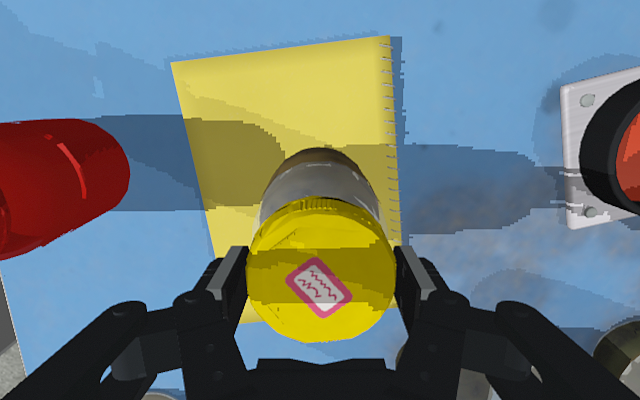

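The gripper closed to 62 mm on the lid, so I'll lift.

arm_command(
  commands=[
    [[0,0,0.5,0,0,0],[0,0,1.5,0,0,0],[0,0,3,0,0,0],[0,0,5,0,0,0],[0,0,7,0,0,0],[0,0,8,0,0,0],[0,0,8,0,0,0],[0,0,8,0,0,0]],
  ],
)

```text
clock: 6.65
position: [0.5552, -0.2104, 0.1939]
ee_rot: [-0.707, 0.003, -0.003, 0.707]
ft_force: [-0.6, 1.3, -2.3]
grip_width: 0.732
```

```bash
python3 - <<'E'
from h import *
st()
a=shot('side')['pixels'][100:240,290:450]; b=shot('scene')['pixels'][80:220,290:450]
cv2.imwrite('pics/g2.png',cv2.resize(np.hstack([a,b]),(800,350),interpolation=cv2.INTER_CUBIC)); cv2.imwrite('pics/w4.png',manip.camera('wrist')['pixels'])
E
```

```text
t 6.65 p [ 0.5552 -0.2104  0.1939] yaw 89.5 down [-0.  0. -1.] q [ 0.83  0.37 -0.69  1.57  0.24  1.29  1.68] F [-0.6  1.3 -2.3] T [-0.05  0.01 -0.04] w 0.732
```

View pics/g2.png

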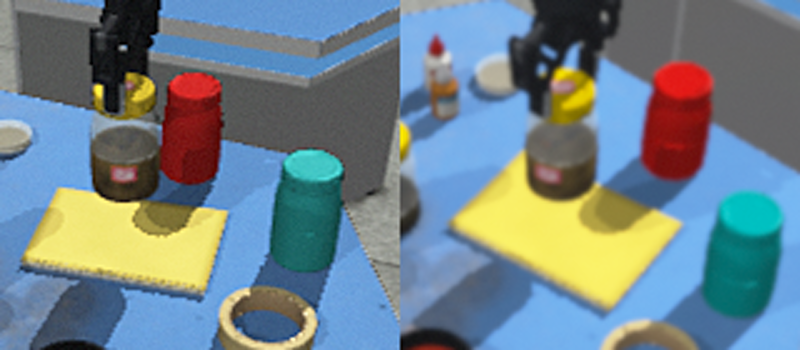

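View pics/w4.png

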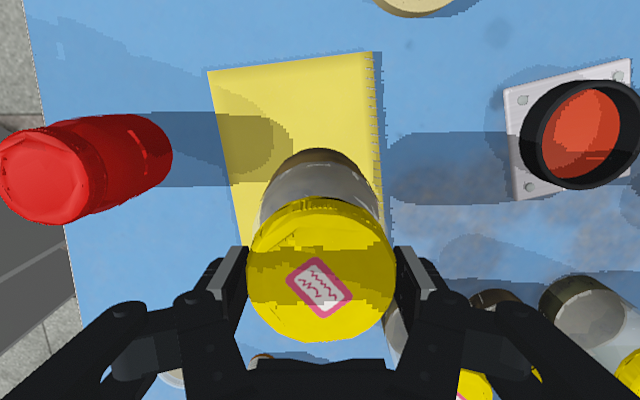

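The jar lifted off cleanly: it hangs upright, its shadow is clear of the pad, and the wrist force of −2.3 N matches its weight. Carrying it over the holder.

arm_command(
  commands=[
    [[-0.4,2,0,0,0,0],[-0.9,5,0,0,0,0],[-1.4,9,0,0,0,0],[-2,13,0,0,0,0],[-2.6,17,0,0,0,0],[-3.1,20.5,0,0,0,0],[-3.4,22.7,0,0,0,0],[-3.5,23.5,0,0,0,0],[-3.5,23.5,0,0,0,0],[-3.5,23.5,0,0,0,0],[-3.5,23.5,-1,0,0,0],[-3.5,23.5,-2,0,0,0],[-3.5,23.5,-3,0,0,0],[-3.5,23.5,-3.5,0,0,0],[-3.5,23.5,-3.5,0,0,0],[-3.5,23.5,-3.5,0,0,0]],
  ],
)

```text
clock: 8.4
position: [0.5205, 0.0246, 0.1594]
ee_rot: [-0.707, 0.003, -0.003, 0.707]
ft_force: [0.1, 1.1, -2.3]
grip_width: 0.732
```

```bash
cat >> h.py <<'E'
def seg(c):
    P,u,v=lids(c)
    return P
def two(f,box):
    a=shot('side');b=shot('scene')
    ca=proj(a,[box])[0].astype(int); cb=proj(b,[box])[0].astype(int)
    im=[]
    for c,p in((a,ca),(b,cb)):
        y=min(max(p[1]-75,0),250);x=min(max(p[0]-80,0),480); im.append(c['pixels'][y:y+150,x:x+160])
    cv2.imwrite('pics/'+f,cv2.resize(np.hstack(im),(800,375),interpolation=cv2.INTER_CUBIC))
    return a,b
E
python3 - <<'E'
from h import *
st(); two('h1.png',(.52,.025,.08)); shot('wrist','w5.png')
E
```

```text
t 8.4 p [0.5205 0.0246 0.1594] yaw 89.5 down [-0.  0. -1.] q [ 0.6   0.25 -0.83  1.79  0.2   1.18  1.27] F [ 0.1  1.1 -2.3] T [ 0.02 -0.02 -0.08] w 0.732
```

View pics/h1.png

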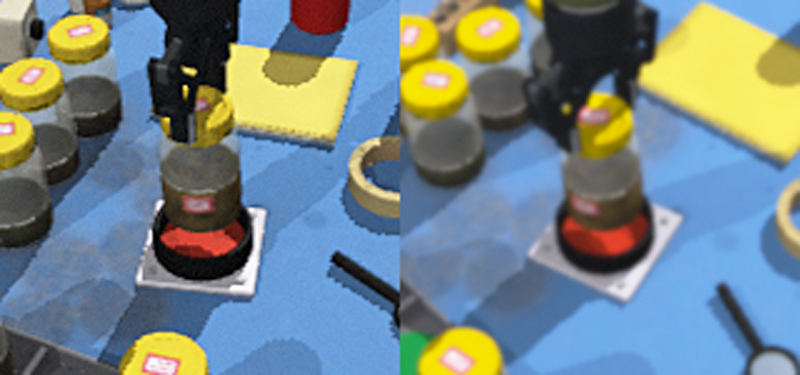

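View pics/w5.png

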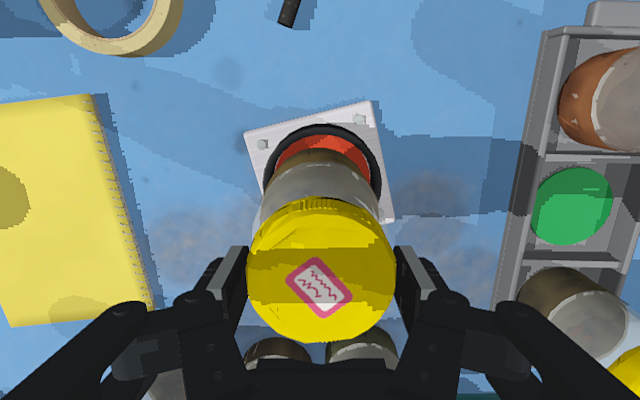

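The jar is centred over the cup in all three views: in the wrist picture its base is near column 319 and the cup near 322. Lowering in small steps.

arm_command(
  commands=[
    [[0,0,-1,0,0,0],[0,0,-2,0,0,0],[0,0,-3,0,0,0],[0,0,-3.5,0,0,0],[0,0,-3.8,0,0,0],[0,0,-4,0,0,0],[0,0,-4.1,0,0,0],[0,0,-4.1,0,0,0],[0,0,-4.1,0,0,0]],
  ],
)

```text
clock: 9.45
position: [0.5213, 0.0248, 0.1196]
ee_rot: [0.707, -0.002, 0.004, -0.707]
ft_force: [-1.8, -0.1, 7.3]
grip_width: 0.733
```

```bash
python3 - <<'E'
from h import *
st(); two('h2.png',(.52,.025,.08))
E
```

```text
t 9.45 p [0.5213 0.0248 0.1196] yaw 89.5 down [ 0.002 -0.    -1.   ] q [ 0.58  0.3  -0.81  1.83  0.24  1.11  1.24] F [-1.8 -0.1  7.3] T [-0.1   0.45  0.04] w 0.733
```

View pics/h2.png

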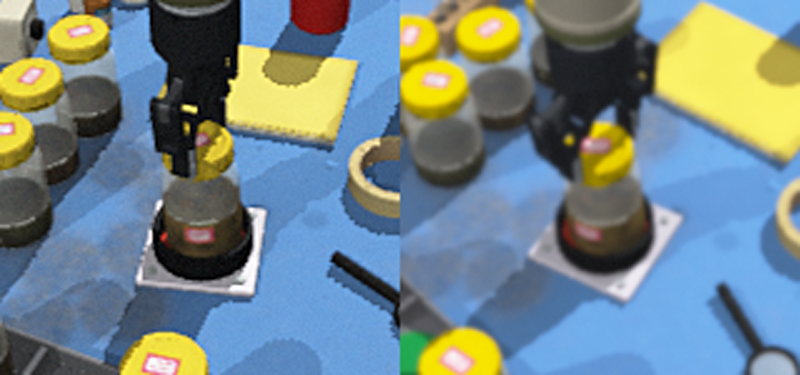

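arm_command(
  commands=[
    [[0,0,0.1,0,0,0],[0,0,0.1,0,0,0],[0,0,0.1,0,0,0],[0,0,0.1,0,0,0],[0,0,0.1,0,0,0],[0,0,0.1,0,0,0],[0,0,0.1,0,0,0],[0,0,0.1,0,0,0]],
  ],
  claw=8.54,
)

```text
clock: 10.35
position: [0.5204, 0.0246, 0.1193]
ee_rot: [-0.707, 0.003, -0.003, 0.707]
ft_force: [0.6, -0.1, -0.3]
grip_width: 1.001
```

```bash
python3 - <<'E'
from h import *
st(); a,b=two('h3.png',(.52,.025,.08))
for n,c in(('side',a),('scene',b),('wrist',shot('wrist','w6.png'))):
    P,u,v=lids(c); Q=P[(np.hypot(P[:,0]-.52,P[:,1]-.025)<.06)&(P[:,2]>.1)]; zt=np.percentile(Q[:,2],90); T=Q[abs(Q[:,2]-zt)<.0035]; print(n,np.median(T[:,2]),fit(T[:,:2]),len(T))
    A=np.c_[T[:,:2]-T[:,:2].mean(0),np.ones(len(T))]; print(np.linalg.lstsq(A,T[:,2],rcond=None)[0])
E
```

```text
t 10.35 p [0.5204 0.0246 0.1193] yaw 89.5 down [-0.  0. -1.] q [ 0.58  0.3  -0.81  1.84  0.24  1.11  1.24] F [ 0.6 -0.1 -0.3] T [0.04 0.   0.03] w 1.001
side 0.13858627686078845 (0.5087072849273682, 0.02449192851781845, 0.04549565538764) 187
[-0.01219304 -0.00695572  0.13857258]
scene 0.13791570647140508 (0.5188376307487488, 0.02293350361287594, 0.031472764909267426) 222
[-0.00877521  0.00066563  0.1380745 ]
wrist 0.1368475435370163 (0.5204576849937439, 0.023493504151701927, 0.03190388157963753) 13807
[-0.00659867 -0.01288379  0.13685859]
```

View pics/h3.png

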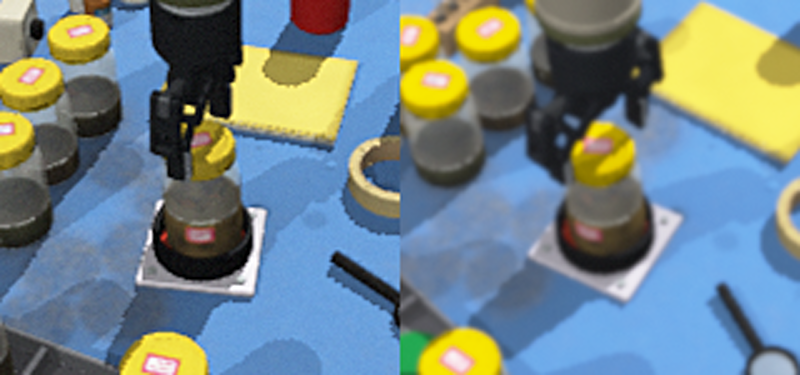

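View pics/w6.png

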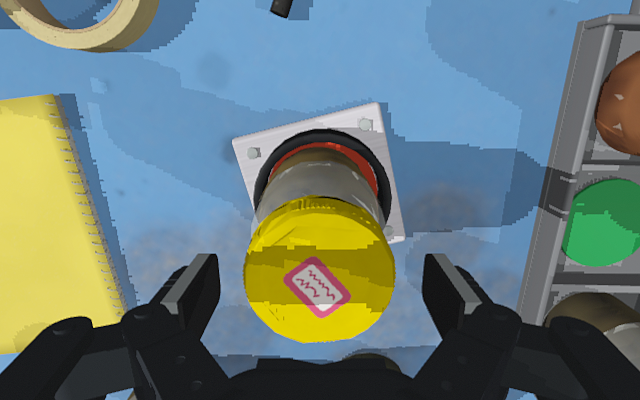

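Released. The jar is seated and level, with the lid top at about 0.1375 (expected 0.1374). Taking the lid again.

arm_command(
  commands=[
    [[0,0,0,0,0,0],[0,0,0,0,0,0],[0,0,0,0,0,0],[0,0,0,0,0,0],[0,0,0,0,0,0],[0,0,0,0,0,0],[0,0,0,0,0,0],[0,0,-0.1,0,0,0],[0,0,-0.1,0,0,0]],
  ],
  claw=5.0,
)

```text
clock: 11.4
position: [0.5211, 0.0247, 0.1192]
ee_rot: [0.707, -0.002, 0.003, -0.707]
ft_force: [-2.4, -0.8, 12.1]
grip_width: 0.737
```

arm_command(
  commands=[
    [[0,0,0,0,0,-3],[0,0,-0.01,0,0,-8],[0,0,-0.02,0,0,-13],[0,0,-0.02,0,0,-18],[0,0,-0.03,0,0,-23],[0,0,-0.04,0,0,-28],[0,0,-0.05,0,0,-33],[0,0,-0.06,0,0,-38],[0,0,-0.06,0,0,-43],[0,0,-0.07,0,0,-48],[0,0,-0.08,0,0,-53],[0,0,-0.09,0,0,-58],[0,0,-0.1,0,0,-63],[0,0,-0.11,0,0,-68],[0,0,-0.12,0,0,-73],[0,0,-0.13,0,0,-78],[0,0,-0.14,0,0,-83],[0,0,-0.15,0,0,-88],[0,0,-0.15,0,0,-90],[0,0,-0.15,0,0,-90]],
  ],
)

```text
clock: 13.4
position: [0.522, 0.0251, 0.1179]
ee_rot: [0.497, -0.501, 0.503, -0.499]
ft_force: [2.1, 0.8, 7.1]
grip_width: 0.727
```

```bash
python3 - <<'E'
from h import *
st(); two('h4.png',(.52,.025,.08)); shot('wrist','w7.png')
E
```

```text
t 13.4 p [0.522  0.0251 0.1179] yaw -0.5 down [ 0.004  0.    -1.   ] q [ 0.39  0.26 -0.59  1.85  0.16  1.08 -0.27] F [2.1 0.8 7.1] T [ 0.11 -0.76  0.02] w 0.727
```

View pics/h4.png

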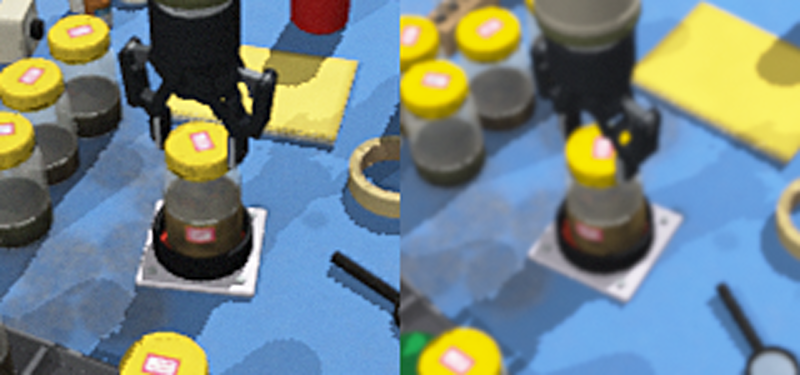

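View pics/w7.png

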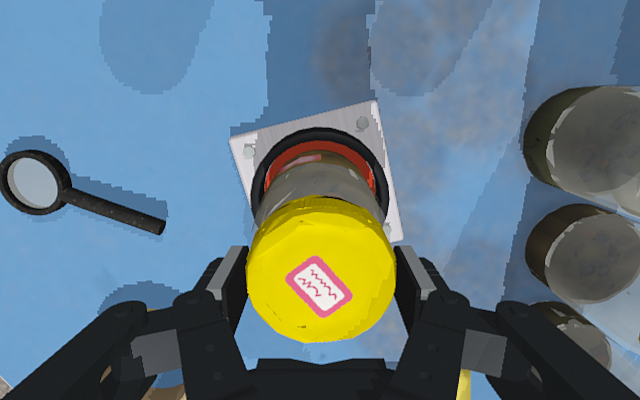

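The lid turned 90° and the jar body stayed put: its label is still at the same spot (side crop 200,235). Turning on past the largest possible amount.

arm_command(
  commands=[
    [[0,0,-0.01,0,0,-3],[0,0,-0.02,0,0,-8],[0,0,-0.03,0,0,-13],[0,0,-0.04,0,0,-18],[0,0,-0.05,0,0,-23],[0,0,-0.06,0,0,-28],[0,0,-0.07,0,0,-32],[0,0,-0.08,0,0,-36],[0,0,-0.09,0,0,-40]],
  ],
)

```text
clock: 14.45
position: [0.5226, 0.024, 0.1173]
ee_rot: [0.294, -0.641, 0.644, -0.297]
ft_force: [4.2, -3.5, 8.3]
grip_width: 0.732
```

```bash
python3 - <<'E'
from h import *
st(); two('h5.png',(.52,.025,.08))
E
```

```text
t 14.45 p [0.5226 0.024  0.1173] yaw -40.6 down [ 0.005 -0.001 -1.   ] q [ 0.31  0.24 -0.5   1.85  0.13  1.08 -0.95] F [ 4.2 -3.5  8.3] T [-1.12 -1.35  0.12] w 0.732
```

arm_command(
  commands=[
    [[0,0,-0.01,0,0,-3],[0,0,-0.02,0,0,-7],[0,0,-0.03,0,0,-11],[0,0,-0.04,0,0,-15],[0,0,-0.05,0,0,-19]],
  ],
)

```text
clock: 15.05
position: [0.522, 0.0237, 0.1169]
ee_rot: [0.184, -0.682, 0.683, -0.186]
ft_force: [1.4, -3.4, 11.4]
grip_width: 0.735
```

```bash
python3 - <<'E'
from h import *
st(); two('h6.png',(.52,.025,.08))
a=cv2.imread('pics/h5.png');b=cv2.imread('pics/h6.png');cv2.imwrite('pics/h56.png',cv2.resize(np.vstack([a,b]),(640,600)))
E
```

```text
t 15.05 p [0.522  0.0237 0.1169] yaw -59.6 down [ 0.004 -0.001 -1.   ] q [ 0.28  0.24 -0.46  1.85  0.12  1.07 -1.27] F [ 1.4 -3.4 11.4] T [-1.12 -0.33  0.21] w 0.735
```

View pics/h56.png

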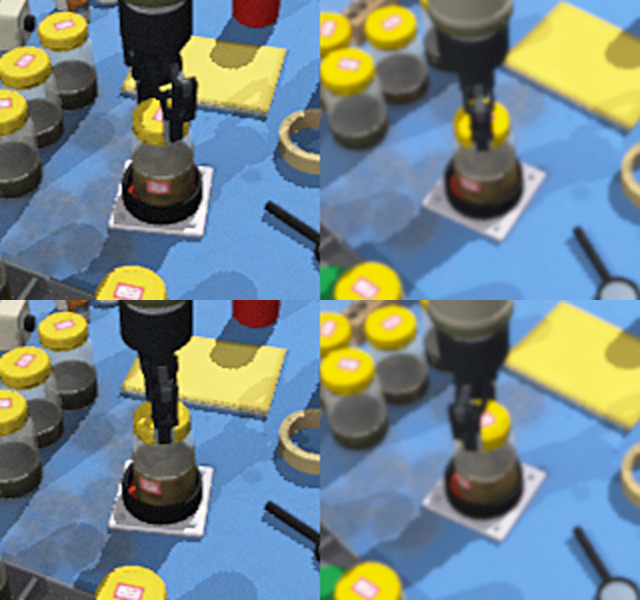

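arm_command(
  commands=[
    [[0,0,-0.03,0,0,-3],[0,0,-0.06,0,0,-6],[0,0,-0.08,0,0,-9],[0,0,-0.08,0,0,-12],[0,0,-0.08,0,0,-15],[0,0,-0.08,0,0,-18]],
  ],
)

```text
clock: 15.75
position: [0.5224, 0.0237, 0.1167]
ee_rot: [0.075, -0.702, 0.704, -0.078]
ft_force: [1.7, -4.2, 15.3]
grip_width: 0.733
```

```bash
python3 - <<'E'
from h import *
st(); two('h7.png',(.52,.025,.08))
E
```

```text
t 15.75 p [0.5224 0.0237 0.1167] yaw -77.6 down [ 0.005 -0.001 -1.   ] q [ 0.24  0.23 -0.42  1.85  0.11  1.07 -1.58] F [ 1.7 -4.2 15.3] T [-1.26 -0.18  0.24] w 0.733
```

View pics/h7.png

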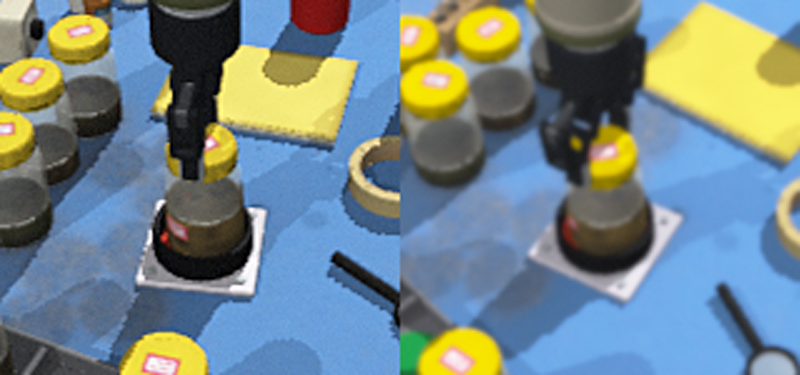

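The torque has plateaued at 0.24 N m and the body label now turns with the lid (side crop 177,230), so the lid is at its stop; it sank 2.5 mm. I'll let go, check, then regrasp along the tray's y.

arm_command(
  commands=[
    [[0,0,0.1,0,0,0],[0,0,0.15,0,0,0],[0,0,0.15,0,0,0],[0,0,0.15,0,0,0],[0,0,0.15,0,0,0],[0,0,0.15,0,0,0],[0,0,0.15,0,0,-5],[0,0,0.15,0,0,-10],[0,0,0.15,0,0,-14],[0,0,0.15,0,0,-14],[0,0,0.15,0,0,-14]],
  ],
  claw=8.54,
)

```text
clock: 16.95
position: [0.5204, 0.0247, 0.1161]
ee_rot: [-0.008, -0.707, 0.707, 0.008]
ft_force: [-0.5, -0.0, 0.1]
grip_width: 1.0
```

```bash
python3 - <<'E'
from h import *
st(); a,b=two('h8.png',(.52,.025,.08))
for n,c in(('side',a),('scene',b),('wrist',shot('wrist','w8.png'))):
    P,u,v=lids(c); Q=P[(np.hypot(P[:,0]-.52,P[:,1]-.025)<.06)&(P[:,2]>.1)]; zt=np.percentile(Q[:,2],90); T=Q[abs(Q[:,2]-zt)<.0035]; print(n,np.median(T[:,2]),fit(T[:,:2]),len(T))
# carrier via wrist
c=shot('wrist'); d=c['depth']; Q=cloud(c,d>0)
g=c['pixels'].astype(int); b,gg,rr=g[...,0],g[...,1],g[...,2]
f=cloud(c,(gg>100)&(rr<100)&(b<130)&(gg>b+40)); f=f[(np.hypot(f[:,0]-.547,f[:,1]-.248)<.06)&(f[:,2]<.02)]; print('disc',len(f)); 
if len(f): print(np.median(f,0),fit(f[:,:2]))
E
```

```text
t 16.95 p [0.5204 0.0247 0.1161] yaw -91.3 down [-0. -0. -1.] q [ 0.22  0.23 -0.39  1.86  0.1   1.07 -1.81] F [-0.5 -0.   0.1] T [ 0.04 -0.02  0.  ] w 1.0
side 0.13618215590016883 (0.5106515288352966, 0.014251883141696453, 0.038736484944820404) 174
scene 0.13572368979383487 (0.5178661942481995, 0.02526254579424858, 0.032645732164382935) 228
wrist 0.13459486194904388 (0.5200580954551697, 0.022977665066719055, 0.032138995826244354) 14163
disc 4985
[0.54613198 0.23986054 0.00900091] (0.5473711490631104, 0.24685321748256683, 0.03724662959575653)
```

View pics/w8.png

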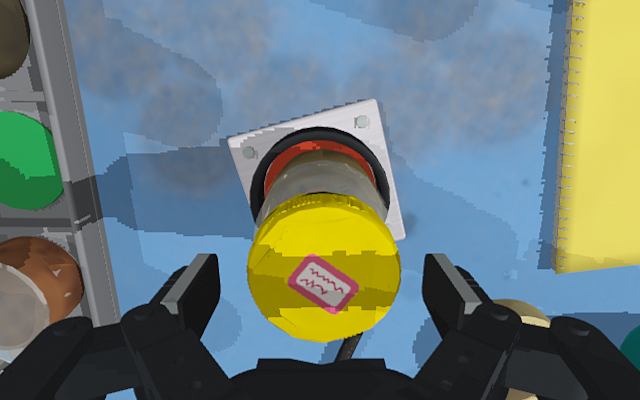

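View pics/h8.png

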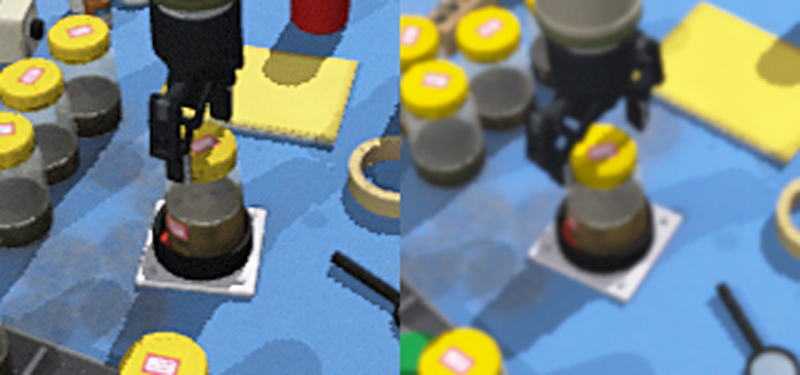

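The lid top dropped 2.3 mm in every view, consistent with tight (about 0.135). Gripping and lifting. The disc fits at (0.5475, 0.247) from all three cameras.

arm_command(
  commands=[
    [[0,0,0,0,0,0],[0,0,0,0,0,0],[0,0,0,0,0,0],[0,0,0,0,0,0],[0,0,0,0,0,0],[0,0,0,0,0,0],[0,0,0,0,0,0],[0,0,0.4,0,0,0],[0,0,1.2,0,0,0],[0,0,2.5,0,0,0],[0,0,4,0,0,0],[0,0,5.5,0,0,0],[0,0,7,0,0,0],[0,0,7.5,0,0,0],[0,0,7.5,0,0,0],[0,0,7.5,0,0,0]],
  ],
  claw=5.0,
)

```text
clock: 18.75
position: [0.5201, 0.0246, 0.1907]
ee_rot: [-0.009, -0.707, 0.707, 0.009]
ft_force: [-0.1, -0.3, -3.1]
grip_width: 0.731
```

```bash
python3 - <<'E'
from h import *
st(); two('i1.png',(.52,.025,.12))
E
```

```text
t 18.75 p [0.5201 0.0246 0.1907] yaw -91.5 down [-0.001 -0.    -1.   ] q [ 0.23  0.16 -0.4   1.77  0.06  1.23 -1.78] F [-0.1 -0.3 -3.1] T [-0.04 -0.    0.03] w 0.731
```

View pics/i1.png

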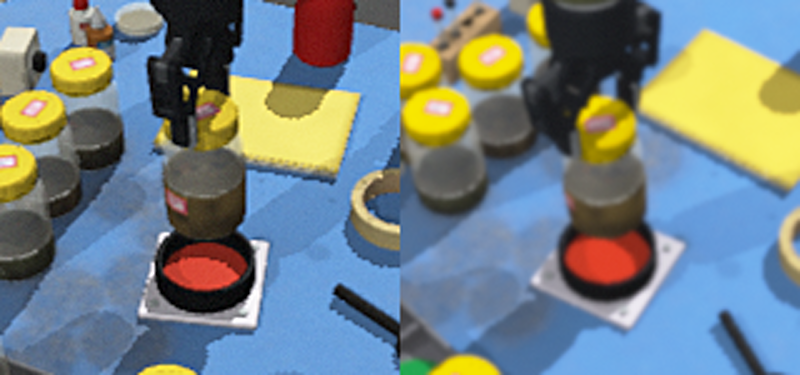

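arm_command(
  commands=[
    [[0.2,2,0,0,0,0],[0.6,5,0,0,0,0],[1.1,9,0,0,0,0],[1.5,13,0,0,0,0],[2,17,0,0,0,0],[2.4,20,0,0,0,0],[2.6,21.7,0,0,0,0],[2.7,22.3,0,0,0,0],[2.7,22.3,0,0,0,0],[2.7,22.3,0,0,0,0],[2.7,22.3,-1,0,0,0],[2.7,22.3,-2,0,0,0],[2.7,22.3,-3,0,0,0],[2.7,22.3,-3,0,0,0],[2.7,22.3,-3,0,0,0]],
  ],
)

```text
clock: 20.35
position: [0.5473, 0.2474, 0.1608]
ee_rot: [-0.009, -0.707, 0.707, 0.009]
ft_force: [0.1, 0.8, -1.9]
grip_width: 0.729
```

```bash
python3 - <<'E'
from h import *
st(); two('i2.png',(.547,.247,.09)); shot('wrist','w9.png')
E
```

```text
t 20.35 p [0.5473 0.2474 0.1608] yaw -91.5 down [-0.001 -0.    -1.   ] q [-0.09  0.37 -0.51  1.6   0.19  1.22 -2.23] F [ 0.1  0.8 -1.9] T [-0.   -0.05 -0.01] w 0.729
```

View pics/i2.png

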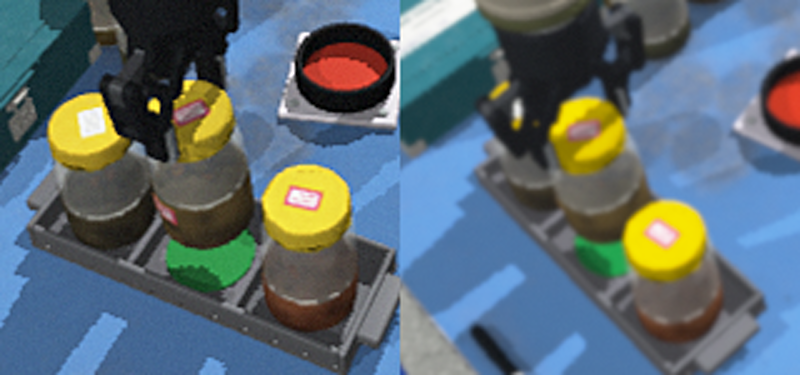

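View pics/w9.png

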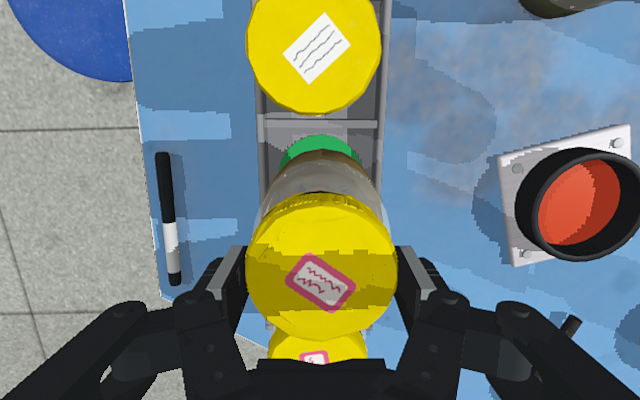

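arm_command(
  commands=[
    [[0,0,-0.7,0,0,0],[0,0,-1.5,0,0,0],[0,0,-2.3,0,0,0],[0,0,-3,0,0,0],[0,0,-3.6,0,0,0],[0,0,-4.1,0,0,0],[0,0,-4.3,0,0,0],[0,0,-4.3,0,0,0]],
  ],
)

```text
clock: 21.3
position: [0.5473, 0.2476, 0.1179]
ee_rot: [-0.009, -0.707, 0.707, 0.009]
ft_force: [0.4, 0.2, -3.1]
grip_width: 0.733
```

```bash
python3 - <<'E'
from h import *
st(); two('i3.png',(.547,.247,.07))
E
```

```text
t 21.3 p [0.5473 0.2476 0.1179] yaw -91.5 down [-0. -0. -1.] q [-0.1   0.41 -0.5   1.64  0.21  1.14 -2.25] F [ 0.4  0.2 -3.1] T [ 0.07 -0.05 -0.04] w 0.733
```

View pics/i3.png

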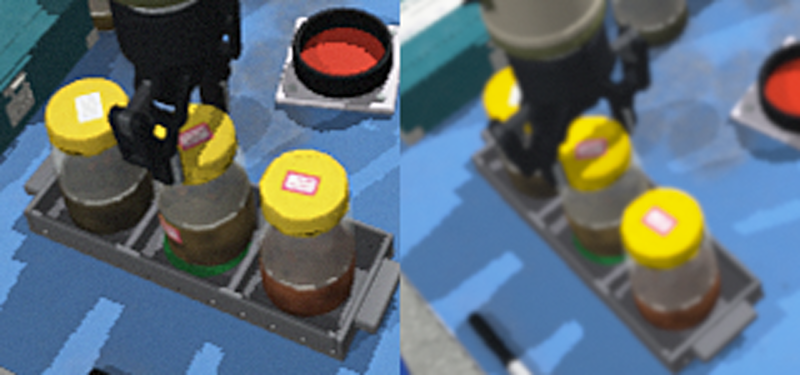

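Still hanging free (−3.1 N) about 5 mm above the disc. Lowering the rest slowly.

arm_command(
  commands=[
    [[0,0,-0.1,0,0,0],[0,0,-0.2,0,0,0],[0,0,-0.3,0,0,0],[0,0,-0.4,0,0,0],[0,0,-0.45,0,0,0],[0,0,-0.5,0,0,0],[0,0,-0.5,0,0,0]],
  ],
)

```text
clock: 22.1
position: [0.5477, 0.2476, 0.1136]
ee_rot: [0.009, 0.707, -0.707, -0.009]
ft_force: [-0.1, -1.0, 2.9]
grip_width: 0.728
```

arm_command(
  commands=[
    [[0,0,0,0,0,0],[0,0,0,0,0,0],[0,0,0,0,0,0],[0,0,0,0,0,0],[0,0,0,0,0,0],[0,0,0,0,0,0],[0,0,0,0,0,0]],
  ],
  claw=8.54,
)

```text
clock: 22.8
position: [0.5474, 0.2476, 0.1131]
ee_rot: [-0.009, -0.707, 0.707, 0.009]
ft_force: [0.5, -0.1, -0.9]
grip_width: 0.997
```

```bash
python3 - <<'E'
from h import *
st(); two('i4.png',(.547,.247,.07)); shot('wrist','w10.png')
E
```

```text
t 22.8 p [0.5474 0.2476 0.1131] yaw -91.5 down [ 0. -0. -1.] q [-0.1   0.42 -0.5   1.65  0.22  1.13 -2.25] F [ 0.5 -0.1 -0.9] T [ 0.02 -0.    0.03] w 0.997
```

View pics/i4.png

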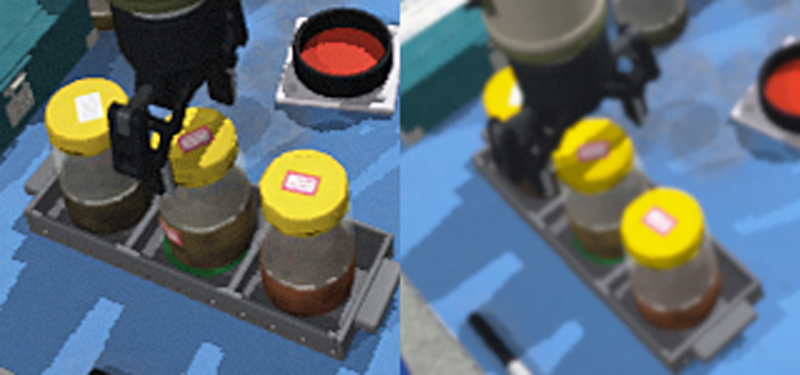

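View pics/w10.png

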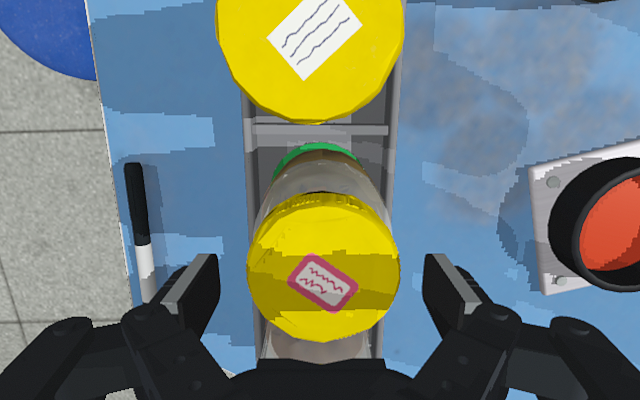

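The jar is standing and the fingers are clear on both sides (lid 247–400, pads 217 and 424). Going straight up.

arm_command(
  commands=[
    [[0,0,1,0,0,0],[0,0,3,0,0,0],[0,0,6,0,0,0],[0,0,9,0,0,0],[0,0,12,0,0,0],[0,0,14,0,0,0],[0,-10,14,0,0,0],[0,-20,14,0,0,0],[0,-20,14,0,0,0],[0,-20,14,0,0,0],[0,-20,14,0,0,0],[0,-20,14,0,0,0]],
  ],
)

```text
clock: 24.15
position: [0.5475, 0.0465, 0.254]
ee_rot: [-0.01, -0.707, 0.707, 0.01]
ft_force: [-0.4, -0.6, -0.7]
grip_width: 0.998
```

```bash
python3 - <<'E'
from h import *
np.set_printoptions(precision=4,suppress=True)
st(); a,b=two('i5.png',(.547,.247,.07))
for n,c in(('side',a),('scene',b),('wrist',shot('wrist','w11.png'))):
    P,u,v=lids(c)
    for q in [(.547,.2475),(.4525,.2535),(.639,.2485),(.705,.065)]:
        Q=P[(np.hypot(P[:,0]-q[0],P[:,1]-q[1])<.05)&(P[:,2]>.1)]
        if len(Q)<50: continue
        zt=np.percentile(Q[:,2],90); T=Q[abs(Q[:,2]-zt)<.0035]; A=np.c_[T[:,:2]-T[:,:2].mean(0),np.ones(len(T))]
        print(n,q,np.median(T[:,2]),np.round(fit(T[:,:2]),4),len(T),np.linalg.lstsq(A,T[:,2],rcond=None)[0][:2])
E
```

```text
t 24.15 p [0.5475 0.0465 0.254 ] yaw -91.6 down [ 0.001 -0.    -1.   ] q [ 0.2   0.18 -0.42  1.61  0.08  1.36 -1.82] F [-0.4 -0.6 -0.7] T [ 0.11 -0.   -0.01] w 0.998
side (0.547, 0.2475) 0.13266004781379467 [0.5459 0.2463 0.0327] 580 [-0.0058 -0.0042]
side (0.4525, 0.2535) 0.1297807168681982 [0.4526 0.2529 0.0323] 669 [0.0089 0.0029]
side (0.639, 0.2485) 0.13009773422338972 [0.6402 0.2492 0.033 ] 527 [ 0.0064 -0.0162]
side (0.705, 0.065) 0.12381301190196048 [0.7132 0.0595 0.0404] 335 [-0.015  -0.0063]
scene (0.547, 0.2475) 0.13220823969337403 [0.5454 0.2466 0.0319] 428 [-0.0132 -0.0021]
scene (0.4525, 0.2535) 0.12956470888045482 [0.4526 0.2519 0.0327] 525 [0.007  0.0036]
scene (0.639, 0.2485) 0.12974928237999664 [0.6398 0.2488 0.0334] 393 [ 0.0002 -0.0041]
scene (0.705, 0.065) 0.12308207716282726 [0.7127 0.0605 0.0409] 316 [-0.0129 -0.0034]
wrist (0.547, 0.2475) 0.13141826955673983 [0.5475 0.2454 0.0323] 4009 [-0.0143  0.0079]
wrist (0.4525, 0.2535) 0.12866491972362956 [0.454  0.2523 0.0329] 3040 [0.0099 0.0092]
wrist (0.639, 0.2485) 0.12894171154895362 [0.6403 0.2481 0.0325] 5259 [ 0.0105 -0.0112]
wrist (0.705, 0.065) 0.12255569558768732 [0.682  0.0647 0.0194] 444 [ 0.177  -0.0101]
```

View pics/i5.png

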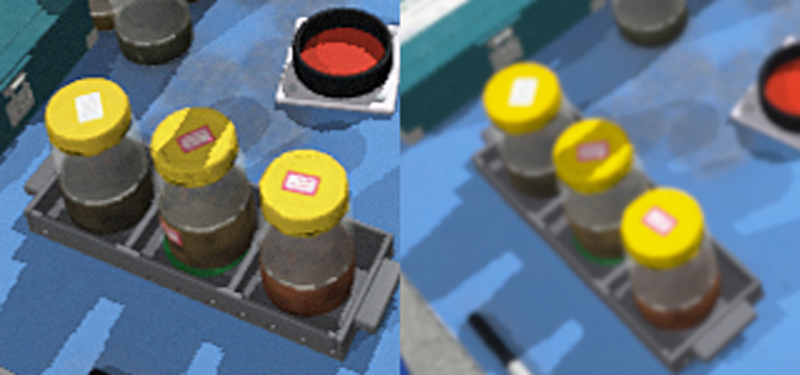

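```bash
python3 - <<'E'
from h import *
print(manip.hand_in())
E
```

```text
the job is handed in; nothing more can be done
None
```

The loose-lidded jar now stands on the green disc with its lid screwed tight, and I handed the job in at about 24 s on the clock, well inside the 64 s limit. `hand_in` reports no verdict, so what follows is from my own checks.

- **Into the holder:** I lifted the jar off the yellow pad by its lid, stood it in the black holder and let go. It was level, with the lid top at about 137.5 mm, so the lid was still loose.
- **Tightening:** I took the lid again and turned it 167° clockwise with a light press. For the last part the jar body turned with the lid and the torque levelled off at about 0.24 N m, so the lid was at its stop. The lid top had dropped 2.3 mm in all three views.
- **On the green disc:** The jar is let go, about 2 mm from the disc centre and upright within about 0.02 rad. Its lid top is at 131.4–132.7 mm against 132 mm expected for a tight lid.
- **Other jars and gripper:** The two carrier jars measured within about 2 mm of where they started. I did not measure the back jars reliably at the end, because their lids overlapped in the views. I never moved near them. The gripper is clear of everything.

One check disagreed: the cameras put the yellow pad and the jar on it about 2–3 mm lower than the text. It did not affect the grasp.

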